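# Move the wax pan to the melting zone and bring the fume hood over it

## Task

Slide the pan of wax across the hotplate's glass from the single ring to the middle of the double ring; it is heavy and tips if picked up, so keep it flat on the glass all the way. Then swing the extraction hood round until its mouth is centred over the pan. Leave the jar on the glass and everything else where it stands.

Things in the scene. Friction and masses are not known exactly. Their poses are not given: they have to be found in the camera images.
- hotplate: Twin-zone hotplate, fixed: black glass top 260 mm (x) by 480 mm (y), surface 60 mm above the bench. Origin: centre of its underside, at bench height; x from its dial side (towards the robot) to its back, y to the robot's left. The ring prints are centred on its y axis at +125 and -125 mm; which is which varies. In front of it lie a slide box and a mould tray, fixed, under 40 mm high.
- zone_double: The double ring printed in thin grey lines on the glass (194 mm and 158 mm diameter), flush: the melting zone, where the pan must go. Origin: its centre, on the glass surface.
- zone_single: The single ring printed on the glass (140 mm diameter), where the pan stands at the start, within about 8 mm of its centre. Origin: its centre, on the glass surface.
- pan: Round steel pan, 124 mm outer diameter (110 mm at the foot), 50 mm high, wall 3 mm, filled to 33 mm with set white wax, about 0.5 to 0.85 kg, free to slide on the glass (needs about 2.5 to 6 N). One straight black handle sticks out level along its own -x axis. Origin: centre of its underside; z up.
- pan_handle (a point): Point on the pan's handle to pinch from above: 100 mm from the pan's centre along its -x, 45 mm above its underside (so 105 mm above the bench). The handle is a bar 18 mm wide and 14 mm thick, from 71 mm to 167 mm from the pan's centre, its top 52 mm above the pan's underside. Orientation as the pan.
- hood (a joint): Angle (rad) of the extraction arm about the standpipe behind the hotplate. 0: arm points along the hotplate's -x (to the robot), between the rings; positive: towards the robot's left (clockwise from above). Range -1.4 to 1.4; hood over the ring at the hotplate's y = +125 mm at +0.66, over the other at -0.66. Friction-held: 2 N at the grip moves it, it stays where left. Starts at 1.05 to 1.3.
- standpipe_axis (a point): Point on the standpipe's upright axis at the height of the arm, 250 mm above the bench, 160 mm behind the hotplate's centre. The arm is a level cream tube, 36 mm diameter, turning about this axis; its tube centre line is at this height.
- hood_grip (a point): Middle of the part to hold of the upright black grip on top of the hood: a round post of 26 mm diameter, its top 332 mm and its foot 274 mm above the bench, this point 310 mm above it. It stands straight above the hood's mouth, 203 mm from the standpipe's axis, and turns with the arm.
- hood_mouth (a point): Centre of the hood's round downward mouth, 110 mm diameter, 170 mm above the bench (60 mm above the pan's rim), 203 mm from the standpipe's axis, straight below the grip.
- jar: Small amber jar with black lid, 42 mm diameter, 55 mm high, standing on the glass at the back edge, midway between the rings, about 108 mm behind the line joining the rings' centres: leave it alone. Origin: centre of its underside.
- reagent: Amber glass bottle, 68 mm diameter, 150 mm high, standing on the bench to the right of the hotplate: leave it alone. Origin: centre of its underside.
- reagent2: White plastic bottle, 60 mm diameter, 130 mm high, to the right of the hotplate: leave it alone. Origin: centre of its underside.
- staining_dish: Glass slide-staining dish with a lid and a round lid knob, 90 by 110 mm, 93 mm high, to the left of the hotplate: leave it alone. Origin: centre of its underside.

How it is judged:
On the way, in this order (a step that is already met when the one before it is completed fails the run):
1. the pan stands on the double ring, centred within 15 mm (horizontal distance between pan and zone_double below 0.015 m and height (world z) of pan below 0.063 m), for 0.2 s.
2. the hood's mouth is over the pan, centred within 25 mm (horizontal distance between hood_mouth and pan below 0.025 m), for 0.2 s.
At the end, for the whole second after the job is handed in: The pan stands flat and still on the glass with its centre within 15 mm of the double ring's centre, and the hood's mouth rests centred over the pan to within 25 mm (seen from above) (all of step 1 and angle between pan's own z axis and vertical below 0.03 rad and horizontal distance between hood_mouth and pan below 0.025 m and linear speed of pan below 0.01 m/s and velocity of joint hood between -0.03 and 0.03 rad/s); the robot touches nothing.
It fails at once if the pan is lifted off the glass (its underside's centre more than 8 mm above it) (height (world z) of pan above 0.068 m).
It fails at once if the pan is tipped by more than 7 degrees (angle between pan's own z axis and vertical above 0.122 rad).
It fails at once if the pan goes off the glass (height (world z) of pan below 0.05 m).
It fails at once if the jar on the glass is shifted by more than 20 mm (distance of jar from where it was at the start of the episode above 0.02 m).
It fails at once if a bottle or the staining dish beside the hotplate is shifted by more than 30 mm (distance of any of reagent, reagent2, staining_dish from where it was at the start of the episode above 0.03 m).
It also fails if it takes over 64 s, if anything falls off the work surface, if the arm or the gripper's body presses on something with over 40 N, if the wrist force passes 120 N, or if a joint passes its speed limit or range.

## Robot

A 6-joint arm with a two-finger parallel gripper is mounted at the origin on the work surface. World frame = base frame: x ahead of the robot, y to its left, z up, the work surface at z = 0. Lengths are in m, angles in rad, forces in N, time in s.
With the tool pointing down it reaches from about 0.2 to 0.875 m from the base axis. Payload 3.4 kg.
Tool frame: the origin (TCP) lies between the finger pads; the fingertips stand 8 mm ahead of it and the grasp point (between the pads) lies 11 mm behind it; x points along the fingers, y is the direction in which the jaws open and shut, and the axes are right-handed (so a half turn about x gives the same grasp; the last joint's range is limited). The gripper opens to 94 mm and grips with 3 to 60 N. Pads are 16 mm wide; open, the fingers measure 119 mm over their backs; the gripper's body (75 mm by 177 mm) begins 78 mm behind the grasp point.
Start: joints at [0.992, 0.276, 1.505, -0, 1.361, -0.121], TCP at [0.254, 0.516, 0.213] pointing down, gripper open.
Joint ranges: [-2.89, 2.89], [-0.75, 2.08], [0.22, 2.7], [-1.18, 4.32], [0.11, 2.71], [-2.7, 2.7]. Speed limits (rad/s): [2.57, 2.57, 3.14, 3.14, 3.14, 3.14].

## Interface

Orientations are given as a rotation vector (axis times angle).
In Python, from rig import * gives the robot as it stands. The module is installed in compiled form; this text tells all that it offers.
- The arm moves only by the tool arm_command, never from a script. Its argument "rows" is one flat list of numbers, 7 for each row, row after row: the shift along the tool's x, y, z in m, then the turn, a rotation vector about the tool's x, y, z in degrees, then the gripper command: -1 is shut, 1 is fully open, values between are in proportion. A call has 1 to 5 rows; each row is the pose to reach, as a shift and turn from the pose measured when the call began, along the tool's axes at that moment; what a row does not reach only later rows make up. A row lasts 1/10 s, in which the tool goes at most 50 mm and 8.59 degrees, less where a joint would pass 70% of its speed; a pose out of reach is approached as far as the arm can. A call with a gripper value outside its range is refused whole. The fingers move at their own pace and stop on an object; "squeeze" is the grip in N (left out, the last holds). Time passes only in rows, so rows that repeat a pose let the fingers close. It gives the time, the measured TCP pose, the force and the opening at its end, in the units of the state.
- state(): the state, without advancing time (a new reading comes with each control period).
- capture(name): name is "side" or "top" or "wrist"; returns a dict with "image" (400x640x3 uint8, red, green, blue), "fx", "fy", "cx", "cy" (pixels), "world_from_camera" (4x4, takes a point from camera to world coordinates). Camera axes: x right, y down, z forward; pixel columns grow to the right and rows downward; lengths in m; the calibration is good to about 2 mm. A picture is of the moment at which its call begins. There is no depth.
- job_done(): hands the job in, once; it reports no verdict.
Trained networks look in the newest picture that a camera, given by its name, has taken for a name from the list of things; names that differ only in an ending like _2 or _b are one class to them, and where a whole thing is asked for, a point or a joint stands for the part that bears it (a point fixed in the world has none). Each returns a list of dicts, best first, with "score" (0 to 1); they miss things now and then, are a little off and sometimes report something else, mostly with a low value. They report only what shows in the picture. A call takes as long as a camera call.
- recognise(target, camera): "rect" ([left, top, right, bottom] in pixels, round what is visible of it).
- landmark_of(target, camera): "point" ([row, column] in pixels: a listed point, or the origin of a listed thing).
The state is a dict: "time_s": time; "joints": joint angles; "joint_velocities": joint speeds; "tau": joint torques, N m; "eef_pos": TCP position; "orientation": TCP orientation; "force": force on the tool from outside, world axes, zero at the start; "moment": the same for the moment, N m; "finger_gap": finger opening in m.
Only numpy, scipy, OpenCV 4.12 (cv2) and the standard library are available. Lean on these libraries where they do the work, as an engineer would, in place of code of your own. Each camera call takes 0.05 s, during which the arm holds its last target. There are 200 camera calls.

## Working session

There is one attempt and no reset: what is moved stays moved. The work goes in short steps, Python scripts to look and compute and a tool call to move; the robot and the scene stay as the last step left them, time stands still between calls to the robot, and variables do not carry over. Pictures are saved under pics/ and viewed, about 8 in all and at most 12, crops included, and the job is handed in when it is done.

Besides the shell and the picture viewer there is one more tool, called by a JSON object that holds its "fn" and its "kwargs", one argument or row to a line. arm_command: Moves the arm, as the interface text tells. Its arguments: {"type":"object","properties":{"rows":{"type":"array","items":{"type":"number"}},"squeeze":{"type":"number"}},"required":["rows"]}

```bash
mkdir -p pics
cat > h.py <<'E'
from rig import *
import numpy as np, cv2
from scipy.spatial.transform import Rotation as R
def ray(c,p,z):
    T=c["world_from_camera"]; d=T[:3,:3]@np.array([(p[1]-c["cx"])/c["fx"],(p[0]-c["cy"])/c["fy"],1]); o=T[:3,3]
    return o+d*(z-o[2])/d[2]
def save(c,n): cv2.imwrite(f"pics/{n}.png",c["image"][:,:,::-1])
def toolR(): return R.from_rotvec(state()["orientation"]).as_matrix()
E
python3 - <<'E'
from h import *
s=state(); print(s["eef_pos"],toolR().round(3).tolist(),s["force"],s["finger_gap"])
Z={"zone_double":.06,"zone_single":.06,"pan":.06,"pan_handle":.105,"hood_grip":.31,"hood_mouth":.17,"standpipe_axis":.25,"jar":.06,"hotplate":0,"reagent":0,"reagent2":0,"staining_dish":0}
for n in ["top","side"]:
    c=capture(n); save(c,n+"0"); print(n,c["world_from_camera"][:3,3])
    for t,z in Z.items():
        for d in landmark_of(t,n)[:1]: print(t,round(d["score"],2),np.round(d["point"]),ray(c,d["point"],z).round(4))
E
```

```text
[0.25383991 0.51530918 0.21261932] [[-0.001, 0.442, 0.897], [-0.002, 0.897, -0.442], [-1.0, -0.002, -0.0]] [ 0.42086173 -0.236114   -0.39081549] 0.09436369846551836
top [0.38528995 0.00665417 1.1467612 ]
zone_double 0.69 [229. 302.] [0.5187 0.0282 0.06  ]
zone_single 0.28 [225. 348.] [ 0.528  -0.1017  0.06  ]
pan 0.96 [216. 392.] [ 0.5504 -0.2265  0.06  ]
pan_handle 0.82 [251. 386.] [ 0.4492 -0.1972  0.105 ]
hood_grip 0.64 [184. 267.] [0.5874 0.0984 0.31  ]
hood_mouth 0.69 [199. 277.] [0.5826 0.0885 0.17  ]
standpipe_axis 0.68 [147. 343.] [ 0.6916 -0.0764  0.25  ]
jar 0.61 [188. 340.] [ 0.6325 -0.0818  0.06  ]
hotplate 0.72 [225. 348.] [ 0.5356 -0.1083  0.    ]
reagent 0.92 [220. 446.] [ 0.5464 -0.4015  0.    ]
reagent2 0.92 [220. 446.] [ 0.5464 -0.4015  0.    ]
staining_dish 0.61 [254. 233.] [0.4548 0.2273 0.    ]
side [ 0.8030917  -0.67840655  0.90346392]
zone_double 0.57 [216. 306.] [0.515  0.0257 0.06  ]
pan 0.86 [286. 285.] [ 0.5514 -0.2235  0.06  ]
pan_handle 0.83 [257. 252.] [ 0.4481 -0.1945  0.105 ]
hood_grip 0.58 [144. 335.] [0.5835 0.0826 0.31  ]
hood_mouth 0.56 [215. 306.] [ 0.5536 -0.0627  0.17  ]
standpipe_axis 0.7 [214. 359.] [ 0.6984 -0.0861  0.25  ]
jar 0.62 [254. 332.] [ 0.6342 -0.0833  0.06  ]
hotplate 0.56 [261. 294.] [ 0.5261 -0.1021  0.    ]
reagent 0.98 [364. 254.] [ 0.5462 -0.4089  0.    ]
reagent2 0.98 [364. 254.] [ 0.5462 -0.4089  0.    ]
staining_dish 0.7 [182. 310.] [0.4542 0.2334 0.    ]
```

View pics/top0.png

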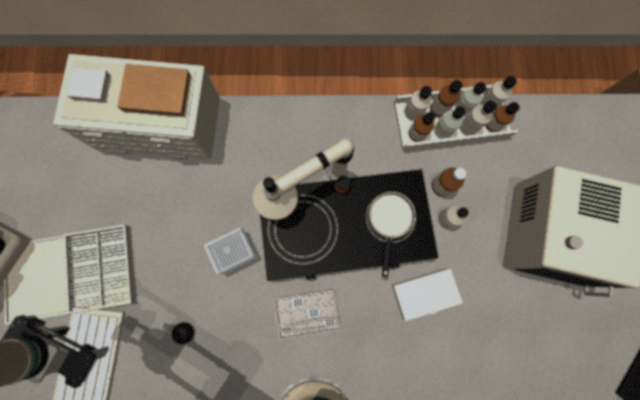

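View pics/side0.png

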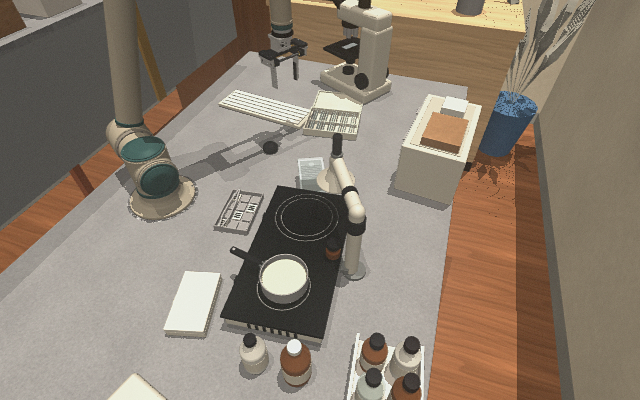

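The top view shows the pan at px (392,216) with its handle running down to (386,275), the double ring at (302,229), and the hood's grip at (268,185). The side view agrees with this to within a few mm. I'll move over the handle first.

```bash
cat >> h.py <<'E'
def go(x,y,z,yaw=None):
    """tool shift (mm) and turn (deg) to reach world TCP xyz pointing down, jaw axis at yaw deg (mod 180)"""
    s=state(); M=toolR()
    if yaw is None: yaw=np.degrees(np.arctan2(M[1,1],M[0,1]))
    best=None
    for k in (0,180):
        a=np.radians(yaw+k); yy=np.array([np.cos(a),np.sin(a),0]); xx=np.array([0,0,-1.])
        r=R.from_matrix(M.T@np.c_[xx,yy,np.cross(xx,yy)]).as_rotvec(degrees=True)
        if best is None or np.linalg.norm(r)<np.linalg.norm(best): best=r
    print("mm",(M.T@(np.array([x,y,z])-s["eef_pos"])*1000).round(1),"deg",best.round(2),"j6",s["joints"][5].round(2),"F",s["force"].round(1))
E
cat > ring.py <<'E'
from h import *
# refine double ring + yaw of hotplate by fitting glass corners visible
c=capture("top"); im=cv2.resize(c["image"][130:320,200:480],None,fx=2.8,fy=2.8,interpolation=cv2.INTER_CUBIC)
cv2.imwrite("pics/zoom.png",im[:,:,::-1])
from scipy.optimize import minimize
g=cv2.GaussianBlur(cv2.cvtColor(c["image"],cv2.COLOR_RGB2GRAY).astype(np.float32),(0,0),.8)
T=np.linalg.inv(c["world_from_camera"]); th=np.linspace(0,2*np.pi,360)
def samp(x,y,r):
    P=np.c_[x+r*np.cos(th),y+r*np.sin(th),np.full(360,.06),np.ones(360)]@T.T
    u=(c["fx"]*P[:,0]/P[:,2]+c["cx"]).astype(np.float32); v=(c["fy"]*P[:,1]/P[:,2]+c["cy"]).astype(np.float32)
    return cv2.remap(g,u[None],v[None],cv2.INTER_LINEAR)[0]
def score(p): return -np.mean(np.clip(np.r_[samp(*p,.097),samp(*p,.079)],0,60))+np.mean(np.clip(samp(*p,.088),0,60))
b=min((score((x,y)),x,y) for x in np.arange(.495,.54,.001) for y in np.arange(.005,.05,.001)); print("ring",b)
E
python3 ring.py
```

```text
ring (np.float32(-11.5718155), np.float64(0.52), np.float64(0.026000000000000002))
```

{"fn": "arm_command", "kwargs": {
  "rows": [0, -0.184, 0.163, 0, 0, 0, 1, 0, -0.184, 0.163, 0, 0, 0, 1, 0, -0.184, 0.163, 0, 0, 0, 1, 0, -0.184, 0.163, 0, 0, 0, 1, 0, -0.184, 0.163, 0, 0, 0, 1]
}}

```text
time_s: 1.85
eef_pos: [0.3191, 0.2767, 0.2136]
orientation: [0.359, 1.54, -0.358]
force: [0.1, 0.4, -0.3]
finger_gap: 0.0937
```

{"fn": "arm_command", "kwargs": {
  "rows": [0, -0.184, 0.163, 0, 0, 0, 1, 0, -0.184, 0.163, 0, 0, 0, 1, 0, -0.184, 0.163, 0, 0, 0, 1, 0, -0.184, 0.163, 0, 0, 0, 1, 0, -0.184, 0.163, 0, 0, 0, 1]
}}

```text
time_s: 2.35
eef_pos: [0.3844, 0.0376, 0.2141]
orientation: [0.359, 1.539, -0.358]
force: [-0.2, 0.9, 0.4]
finger_gap: 0.094
```

Run:
```python
from h import *
print(state()["eef_pos"]); go(.435,-.19,.213,74)
```

```text
[0.38438096 0.0376486  0.21412412]
mm [   1.3 -181.9  146. ] deg [-10.21   0.13  -0.05] j6 -1.2 F [-0.2  0.9  0.4]
```

View pics/zoom.png

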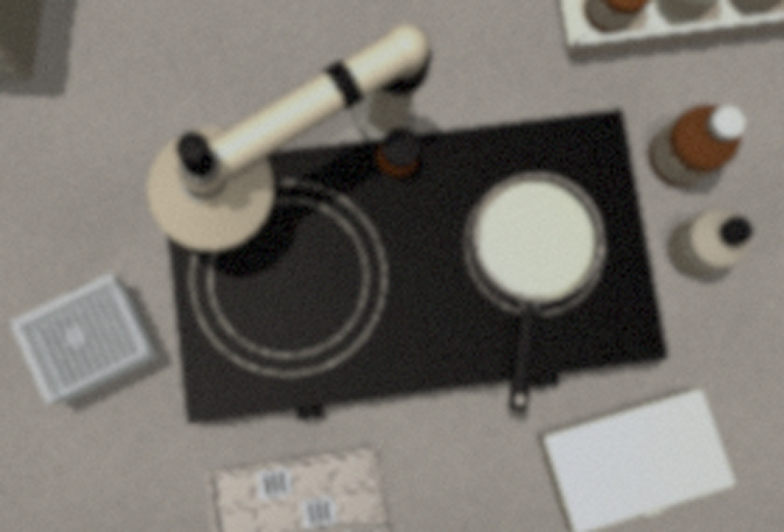

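The zoom shows both ring circles centred near zoom px (288,277), and the handle from (530,310) to (518,402). The fitted ring centre is (0.520, 0.026), which matches the network.

{"fn": "arm_command", "kwargs": {
  "rows": [0, -0.182, 0.146, -5, 0, 0, 1, 0, -0.182, 0.146, -10.2, 0, 0, 1, 0, -0.182, 0.146, -10.2, 0, 0, 1, 0, -0.182, 0.146, -10.2, 0, 0, 1, 0, -0.182, 0.146, -10.2, 0, 0, 1]
}}

```text
time_s: 2.85
eef_pos: [0.4354, -0.1935, 0.2144]
orientation: [0.22, 1.556, -0.222]
force: [-0.3, 0.6, -0.3]
finger_gap: 0.0939
```

```bash
cat > look.py <<'E'
import sys
from h import *
s=state(); print(s["eef_pos"])
for n in sys.argv[1].split(","):
    c=capture(n); save(c,n+sys.argv[2]); q={}
    for t,z in {"zone_double":.06,"pan":.06,"pan_handle":.105,"hood_grip":.31,"hood_mouth":.17,"jar":.06}.items():
        for d in landmark_of(t,n)[:1]: q[t]=ray(c,d["point"],z); print(n,t,round(d["score"],2),np.round(d["point"]),q[t].round(4))
    if "pan" in q and "pan_handle" in q:
        d=q["pan"]-q["pan_handle"]; print("pan yaw",np.degrees(np.arctan2(d[1],d[0])).round(1),"len",np.hypot(d[0],d[1]).round(3))
E
python3 look.py wrist,top 1
```

```text
[ 0.43543805 -0.19354215  0.21439175]
wrist zone_double 0.95 [210. 565.] [0.5168 0.025  0.06  ]
wrist pan 0.81 [301. 329.] [ 0.5468 -0.2172  0.06  ]
wrist pan_handle 0.68 [221. 316.] [ 0.4485 -0.201   0.105 ]
pan yaw -9.4 len 0.1
top zone_double 0.96 [229. 303.] [0.5189 0.0254 0.06  ]
top pan 0.73 [217. 391.] [ 0.5473 -0.2241  0.06  ]
top pan_handle 0.96 [252. 383.] [ 0.4475 -0.1889  0.105 ]
top hood_grip 0.71 [185. 268.] [0.5849 0.0947 0.31  ]
top hood_mouth 0.7 [198. 278.] [0.5833 0.0862 0.17  ]
top jar 0.75 [186. 343.] [ 0.6394 -0.0898  0.06  ]
pan yaw -19.5 len 0.106
```

View pics/wrist1.png

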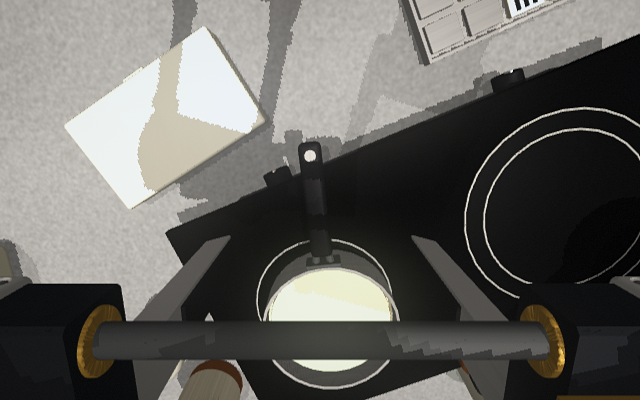

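The wrist view shows the handle from its hole end at (310,145) to its root at (322,262), slightly tilted against the jaws. I'll get the handle axis from these pixels.

Run:
```python
from h import *
c=capture("wrist")
a=ray(c,(145,310),.112); b=ray(c,(250,320.5),.112); d=b-a
yaw=np.degrees(np.arctan2(d[1],d[0])); print(a,b,yaw)
u=d[:2]/np.linalg.norm(d[:2])
p=a[:2]+u*.067; print("grip",p,"pan",a[:2]+u*.167)
go(*p,.15,yaw+90); go(*p,.094,yaw+90)
```

```text
[ 0.38611993 -0.18396834  0.112     ] [ 0.47049807 -0.19985042  0.112     ] -10.659781728114853
grip [ 0.4519637  -0.19636179] pan [ 0.55023799 -0.21485948]
mm [64.4 -1.7 18. ] deg [-5.32  0.15 -0.02] j6 -1.85 F [-0.5  0.6 -0.1]
mm [120.4  -1.7  17.8] deg [-5.32  0.15 -0.02] j6 -1.85 F [-0.5  0.6 -0.1]
```

{"fn": "arm_command", "kwargs": {
  "rows": [0.03, -0.002, 0.018, -5.3, 0, 0, 1, 0.065, -0.002, 0.018, -5.3, 0, 0, 1, 0.1, -0.002, 0.018, -5.3, 0, 0, 1, 0.12, -0.002, 0.018, -5.3, 0, 0, 1, 0.12, -0.002, 0.018, -5.3, 0, 0, 1]
}}

```text
time_s: 4.1
eef_pos: [0.45, -0.1953, 0.0918]
orientation: [0.149, 1.569, -0.144]
force: [0.4, -0.1, 0.5]
finger_gap: 0.0942
```

{"fn": "arm_command", "kwargs": {
  "rows": [0, 0, 0, 0, 0, 0, -0.4, 0, 0, 0, 0, 0, 0, -0.6, 0, 0, 0, 0, 0, 0, -0.8, 0, 0, 0, 0, 0, 0, -1, 0, 0, 0, 0, 0, 0, -1],
  "squeeze": 20
}}

```text
time_s: 4.6
eef_pos: [0.4503, -0.1955, 0.0924]
orientation: [0.148, 1.568, -0.144]
force: [-0.4, -0.6, -0.3]
finger_gap: 0.0574
```

{"fn": "arm_command", "kwargs": {
  "rows": [0, 0, 0, 0, 0, 0, -1, 0, 0, 0, 0, 0, 0, -1, 0, 0, 0, 0, 0, 0, -1],
  "squeeze": 45
}}

```text
time_s: 4.9
eef_pos: [0.4504, -0.1956, 0.0925]
orientation: [0.148, 1.568, -0.144]
force: [0.5, 0.1, 0.3]
finger_gap: 0.0331
```

```bash
python3 look.py top,side,wrist 2; python3 -c "
from h import *
s=state();print(s['force'],s['moment'],s['finger_gap'],toolR().round(3).tolist())"
```

```text
[ 0.45036359 -0.19556761  0.09253814]
top zone_double 0.71 [228. 304.] [0.5208 0.022  0.06  ]
top pan 0.56 [219. 388.] [ 0.5428 -0.2165  0.06  ]
top hood_grip 0.62 [184. 268.] [0.5871 0.0969 0.31  ]
top hood_mouth 0.95 [197. 276.] [0.5865 0.0907 0.17  ]
top jar 0.8 [190. 344.] [ 0.6283 -0.0931  0.06  ]
side zone_double 0.89 [215. 307.] [0.5174 0.0318 0.06  ]
side pan 0.61 [287. 286.] [ 0.5536 -0.2233  0.06  ]
side pan_handle 0.69 [257. 253.] [ 0.45   -0.1925  0.105 ]
side hood_grip 0.66 [141. 333.] [0.5745 0.0925 0.31  ]
side hood_mouth 0.64 [177. 334.] [0.578  0.1066 0.17  ]
side jar 0.84 [253. 331.] [ 0.6328 -0.0809  0.06  ]
pan yaw -16.6 len 0.108
wrist pan 0.63 [374. 317.] [ 0.546  -0.2166  0.06  ]
wrist pan_handle 0.69 [268. 324.] [ 0.4504 -0.1945  0.105 ]
pan yaw -13.0 len 0.098
[-1.25233658 -2.87485486 -0.94526744] [-0.42569372  0.2332575  -0.21156885] 0.017591442268611646 [[-0.002, 0.185, 0.983], [0.003, 0.983, -0.185], [-1.0, 0.002, -0.002]]
```

```bash
cat > wax.py <<'E'
from h import *
def wax(n,near,im=None):
    c=capture(n); im=c["image"] if im is None else im
    T=np.linalg.inv(c["world_from_camera"])@np.r_[near,.093,1]
    u,v=int(c["fx"]*T[0]/T[2]+c["cx"]),int(c["fy"]*T[1]/T[2]+c["cy"])
    m=(im.min(2)>150).astype(np.uint8)
    w=np.zeros_like(m); cv2.circle(w,(u,v),45,1,-1); m*=w
    k,l,st,_=cv2.connectedComponentsWithStats(m); i=1+np.argmax(st[1:,4])
    ct=max(cv2.findContours((l==i).astype(np.uint8),0,1)[0],key=cv2.contourArea)
    P=np.array([ray(c,(p[1],p[0]),.095)[:2] for p in cv2.convexHull(ct)[:,0].astype(float)])
    (x,y),r=cv2.minEnclosingCircle(P.astype(np.float32)); print(n,"wax",round(x,4),round(y,4),"r",round(r,4),st[i,4]); return x,y
if __name__=="__main__":
    import sys
    nr=[float(a) for a in sys.argv[1:3]]
    for n in ("top","side"): wax(n,nr)
E
python3 - <<'E'
from wax import *
for n in("top","side"): wax(n,(.55,-.22),cv2.imread(f"pics/{n}0.png")[:,:,::-1])
for n in("top","side"): wax(n,(.55,-.22))
E
```

```text
top wax 0.5479 -0.2162 r 0.0563 1293
side wax 0.546 -0.2179 r 0.0582 1261
top wax 0.553 -0.2118 r 0.0552 756
side wax 0.5495 -0.2185 r 0.0588 1270
```

{"fn": "arm_command", "kwargs": {
  "rows": [0, 0.009, -0.003, 0, 0, 0, -1, 0, 0.025, -0.008, 0, 0, 0, -1, 0, 0.041, -0.013, 0, 0, 0, -1, 0, 0.057, -0.018, 0, 0, 0, -1, 0, 0.07, -0.0224, 0, 0, 0, -1],
  "squeeze": 50
}}

```text
time_s: 6.65
eef_pos: [0.4405, -0.1202, 0.0925]
orientation: [0.148, 1.569, -0.143]
force: [0.9, -1.3, -3.4]
finger_gap: 0.0173
```

```bash
python3 wax.py .545 -.15; python3 look.py side 3;python3 -c "
from h import *
s=state();print(s['force'],s['moment'],s['finger_gap'],toolR().round(3).tolist())"
```

```text
top wax 0.5422 -0.1403 r 0.0555 500
side wax 0.5375 -0.1329 r 0.0615 1059
[ 0.43946719 -0.11908963  0.09246994]
side zone_double 0.56 [215. 306.] [0.5161 0.0309 0.06  ]
side pan 0.97 [261. 295.] [ 0.5472 -0.1405  0.06  ]
side pan_handle 0.81 [236. 261.] [ 0.4404 -0.1206  0.105 ]
side hood_grip 0.95 [142. 339.] [0.5907 0.0954 0.31  ]
side hood_mouth 0.79 [177. 337.] [0.5856 0.1083 0.17  ]
side jar 0.86 [254. 332.] [ 0.6377 -0.0858  0.06  ]
pan yaw -10.6 len 0.109
[-1.02449446  1.94097556 -0.78484594] [0.32861577 0.1973493  0.27261512] 0.01741236800908823 [[-0.002, 0.186, 0.983], [0.003, 0.983, -0.186], [-1.0, 0.003, -0.003]]
```

{"fn": "arm_command", "kwargs": {
  "rows": [0, 0.01, -0.003, 0, 0, 0, -1, 0, 0.028, -0.009, 0, 0, 0, -1, 0, 0.046, -0.0145, 0, 0, 0, -1, 0, 0.064, -0.02, 0, 0, 0, -1, 0, 0.08, -0.025, 0, 0, 0, -1]
}}

```text
time_s: 7.6
eef_pos: [0.4319, -0.0392, 0.0928]
orientation: [0.149, 1.567, -0.146]
force: [-0.0, -1.9, -2.2]
finger_gap: 0.0175
```

{"fn": "arm_command", "kwargs": {
  "rows": [0, 0.015, -0.0045, 0, 0, 0, -1, 0, 0.032, -0.01, 0, 0, 0, -1, 0, 0.049, -0.015, 0, 0, 0, -1, 0, 0.063, -0.0195, 0, 0, 0, -1, 0, 0.071, -0.022, 0, 0, 0, -1]
}}

```text
time_s: 8.1
eef_pos: [0.4236, 0.0352, 0.0929]
orientation: [0.149, 1.566, -0.146]
force: [0.3, -2.6, -2.8]
finger_gap: 0.0181
```

```bash
python3 wax.py .52 .026; python3 look.py side,top,wrist 4;python3 -c "
from h import *
s=state();print(s['force'],s['moment'],s['finger_gap'],toolR().round(3).tolist());go(.42,.047,.0925)"
```

```text
top wax 0.5266 0.0138 r 0.0562 748
side wax 0.4943 0.1461 r 0.0935 804
[0.42318194 0.03543116 0.09285706]
side pan 0.79 [221. 310.] [0.5347 0.0088 0.06  ]
side pan_handle 0.68 [196. 279.] [0.4265 0.0379 0.105 ]
side hood_grip 0.95 [141. 336.] [0.5832 0.0942 0.31  ]
side hood_mouth 0.91 [183. 336.] [0.5906 0.0842 0.17  ]
side jar 0.85 [252. 330.] [ 0.6297 -0.0812  0.06  ]
pan yaw -15.1 len 0.112
top pan 0.64 [148. 345.] [ 0.7543 -0.0989  0.06  ]
top hood_grip 0.78 [186. 270.] [0.5837 0.091  0.31  ]
top hood_mouth 0.92 [199. 278.] [0.5818 0.0854 0.17  ]
top jar 0.79 [185. 337.] [ 0.6437 -0.0733  0.06  ]
wrist pan 0.88 [372. 318.] [0.518  0.0148 0.06  ]
wrist pan_handle 0.73 [266. 320.] [0.4231 0.0344 0.105 ]
pan yaw -11.7 len 0.097
[-1.04084999  1.61434721 -2.58822152] [0.17368036 0.18557239 0.13446417] 0.017831743481301985 [[-0.001, 0.187, 0.982], [0.002, 0.982, -0.187], [-1.0, 0.002, -0.001]]
mm [ 0.5 11.5 -5.9] deg [ 0.   -0.07 -0.09] j6 -1.47 F [-1.   1.6 -2.6]
```

View pics/side4.png

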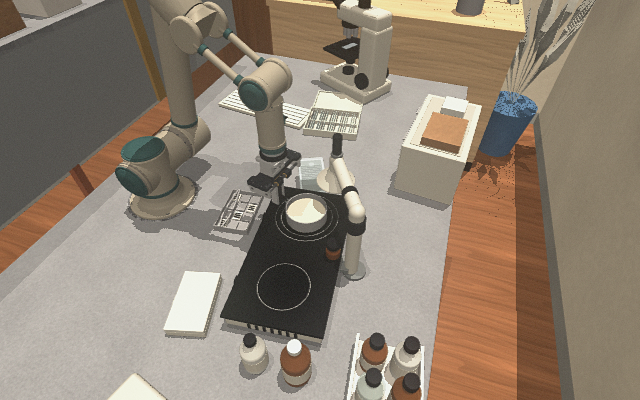

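The side view shows the pan at (306,213), flat on the glass and slightly right of and behind the double ring's centre. It needs about 12 mm more.

{"fn": "arm_command", "kwargs": {
  "rows": [0, 0.006, -0.0025, 0, 0, 0, -1, 0, 0.0115, -0.005, 0, 0, 0, -1, 0, 0.013, -0.006, 0, 0, 0, -1, 0, 0.013, -0.006, 0, 0, 0, -1]
}}

```text
time_s: 9.65
eef_pos: [0.42, 0.0488, 0.093]
orientation: [0.148, 1.567, -0.146]
force: [-1.0, -0.2, -2.8]
finger_gap: 0.0177
```

```bash
cat > zoom.py <<'E'
from h import *
import sys
c=capture("side"); q=landmark_of("pan","side"); print([ (round(d["score"],2),ray(c,d["point"],.06).round(4)) for d in q[:1]],state()["eef_pos"],state()["force"])
T=np.linalg.inv(c["world_from_camera"]); im=cv2.resize(c["image"][150:300,230:430],None,fx=4,fy=4,interpolation=cv2.INTER_CUBIC)[:,:,::-1].copy()
th=np.linspace(0,2*np.pi,120)
def ov(x,y,z,r,col):
    P=np.c_[x+r*np.cos(th),y+r*np.sin(th),np.full(120,z),np.ones(120)]@T.T
    u=(c["fx"]*P[:,0]/P[:,2]+c["cx"]-230+.5)*4;v=(c["fy"]*P[:,1]/P[:,2]+c["cy"]-150+.5)*4
    cv2.polylines(im,[np.c_[u,v].astype(np.int32)],True,col,1)
px,py=map(float,sys.argv[1:3])
ov(.519,.026,.06,.097,(0,0,255));ov(.519,.026,.06,.079,(0,0,255));ov(px,py,.11,.062,(0,255,0));ov(px,py,.06,.055,(0,255,0))
cv2.imwrite(f"pics/{sys.argv[3]}.png",im)
E
python3 zoom.py .519 .026 z5; python3 wax.py .52 .026
```

```text
[(0.67, array([ 0.6373, -0.0826,  0.06  ]))] [0.42003399 0.04864073 0.09301622] [ 0.26208576  0.96345147 -3.45419066]
top wax 0.5199 0.0273 r 0.056 683
side wax 0.495 0.1577 r 0.0963 831
```

View pics/z5.png

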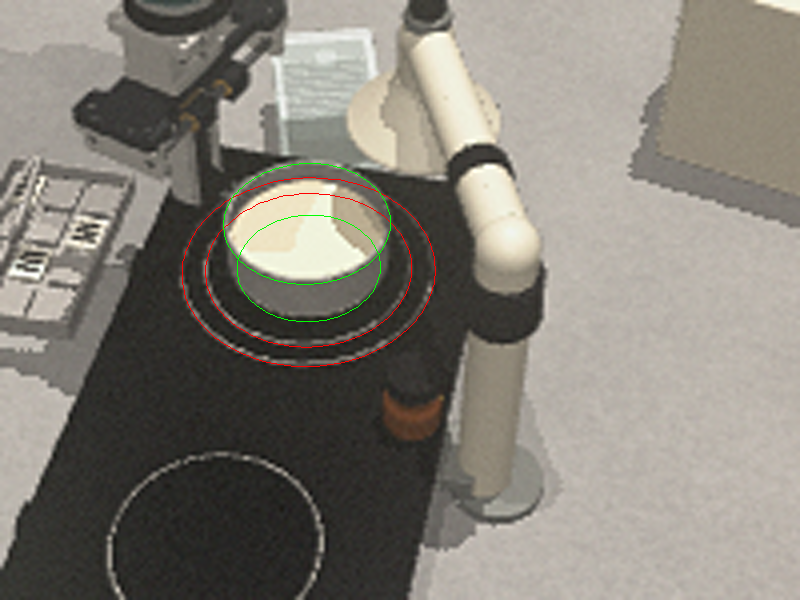

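The green pan circles and red ring circles both lie on the picture's edges, and the pan sits on the double ring to within about 2 mm. Next I release, go up and over to the hood grip.

{"fn": "arm_command", "kwargs": {
  "rows": [0, 0, 0, 0, 0, 0, -0.6, 0, 0, 0, 0, 0, 0, -0.2, 0, 0, 0, 0, 0, 0, 0.2, 0, 0, 0, 0, 0, 0, 0.5, 0, 0, 0, 0, 0, 0, 0.5]
}}

```text
time_s: 10.35
eef_pos: [0.4202, 0.0485, 0.0931]
orientation: [0.149, 1.567, -0.146]
force: [-0.3, -0.1, -0.5]
finger_gap: 0.0473
```

{"fn": "arm_command", "kwargs": {
  "rows": [-0.02, 0, 0, 0, 0, 0, 0.6, -0.06, 0, 0, 0, 0, 0, 0.6, -0.11, 0, 0, 0, 0, 0, 0.6, -0.16, 0, 0, 0, 0, 0, 0.6, -0.2, 0, 0, 0, 0, 0, 0.6]
}}

```text
time_s: 10.85
eef_pos: [0.4207, 0.0481, 0.2961]
orientation: [0.149, 1.564, -0.146]
force: [-0.1, -0.3, -0.2]
finger_gap: 0.075
```

{"fn": "arm_command", "kwargs": {
  "rows": [-0.04, 0, 0, 0, 0, 0, 1, -0.08, 0, 0, 0, 0, 0, 1, -0.08, 0, 0, 0, 0, 0, 1]
}}

```text
time_s: 11.15
eef_pos: [0.4229, 0.0479, 0.3816]
orientation: [0.149, 1.553, -0.145]
force: [0.4, 0.1, -1.0]
finger_gap: 0.0933
```

```bash
python3 look.py wrist,top,side 6; python3 zoom.py .519 .026 z6; python3 wax.py .52 .026; python3 -c "
from h import *
go(.586,.096,.365)"
```

```text
[0.4228668  0.04785537 0.38155877]
wrist zone_double 0.23 [317. 263.] [ 0.6434 -0.0847  0.06  ]
wrist pan 0.63 [228. 319.] [0.515  0.0294 0.06  ]
wrist pan_handle 0.59 [166. 322.] [0.4197 0.0506 0.105 ]
wrist jar 0.88 [316. 263.] [ 0.6427 -0.0857  0.06  ]
pan yaw -12.6 len 0.098
top pan 0.48 [231. 303.] [0.513  0.0238 0.06  ]
top pan_handle 0.51 [188. 439.] [ 0.621  -0.3501  0.105 ]
top hood_grip 0.66 [182. 271.] [0.5911 0.0891 0.31  ]
top hood_mouth 0.83 [197. 278.] [0.5862 0.0844 0.17  ]
top jar 0.64 [187. 340.] [ 0.6369 -0.0814  0.06  ]
pan yaw 106.1 len 0.389
side zone_double 0.75 [216. 306.] [0.5162 0.0244 0.06  ]
side pan 0.84 [216. 309.] [0.5264 0.0296 0.06  ]
side pan_handle 0.58 [192. 280.] [0.4205 0.0572 0.105 ]
side hood_grip 0.7 [144. 334.] [0.5821 0.0826 0.31  ]
side hood_mouth 0.57 [179. 335.] [0.583  0.0985 0.17  ]
side jar 0.62 [253. 332.] [ 0.6343 -0.0807  0.06  ]
pan yaw -14.6 len 0.109
[(0.88, array([0.5229, 0.0249, 0.06  ]))] [0.42048864 0.04796925 0.37616516] [-0.22401617 -0.02785721  0.68071005]
top wax 0.6359 0.0721 r 0.0149 17
side wax 0.4728 0.1179 r 0.1123 1058
mm [ 11.6  78.  153.6] deg [-0.    0.1  -0.13] j6 -1.44 F [0.9 0.  0.4]
```

View pics/wrist6.png

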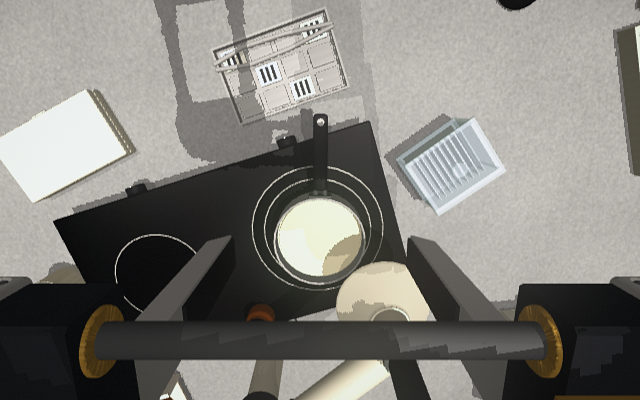

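The wrist view shows the released pan standing inside the double ring at (318,236), with the hood and its post at about (390,300). I'll go above the post with the jaws turned closer to the arm's tangent.

{"fn": "arm_command", "kwargs": {
  "rows": [0, 0.02, 0.035, 7, 0, 0, 1, 0.003, 0.04, 0.075, 14, 0, 0, 1, 0.006, 0.06, 0.115, 21, 0, 0, 1, 0.01, 0.077, 0.153, 29, 0, 0, 1, 0.01, 0.077, 0.153, 29, 0, 0, 1]
}}

```text
time_s: 12.9
eef_pos: [0.5894, 0.096, 0.3627]
orientation: [0.545, 1.503, -0.542]
force: [-0.8, 0.6, -1.0]
finger_gap: 0.0937
```

```bash
python3 look.py wrist,side,top 7; python3 -c "
from h import *
M=toolR();print(np.degrees(np.arctan2(M[1,1],M[0,1])));go(.586,.094,.3,50)"
```

```text
[0.58941581 0.09595128 0.3626999 ]
wrist pan 0.8 [162. 251.] [0.5228 0.0313 0.06  ]
wrist pan_handle 0.65 [228. 315.] [0.6377 0.0471 0.105 ]
wrist hood_grip 0.62 [227. 314.] [0.5873 0.0924 0.31  ]
wrist hood_mouth 0.7 [216. 202.] [ 0.5339 -0.0219  0.17  ]
wrist jar 0.79 [276. 248.] [ 0.6421 -0.0846  0.06  ]
pan yaw -172.2 len 0.116
side zone_double 0.6 [215. 304.] [0.5099 0.0288 0.06  ]
side pan 0.65 [216. 308.] [0.523  0.0272 0.06  ]
side pan_handle 0.57 [195. 281.] [0.4289 0.0462 0.105 ]
side hood_grip 0.8 [141. 335.] [0.5798 0.0962 0.31  ]
side hood_mouth 0.71 [180. 335.] [0.585  0.0932 0.17  ]
side jar 0.77 [252. 330.] [ 0.6282 -0.081   0.06  ]
pan yaw -11.4 len 0.096
top zone_double 0.54 [216. 388.] [ 0.5497 -0.2163  0.06  ]
top pan 0.84 [227. 307.] [0.5235 0.0134 0.06  ]
top pan_handle 0.86 [262. 294.] [0.4265 0.0475 0.105 ]
top hood_grip 0.76 [182. 266.] [0.5908 0.0998 0.31  ]
top hood_mouth 0.84 [197. 276.] [0.5878 0.089  0.17  ]
top jar 0.6 [188. 342.] [ 0.6336 -0.0876  0.06  ]
pan yaw -19.4 len 0.103
50.24005972486798
mm [66.5 -0.5  1.2] deg [ 0.24  0.02 -0.16] j6 -0.83 F [ 0.8  0.1 -0.3]
```

View pics/wrist7.png

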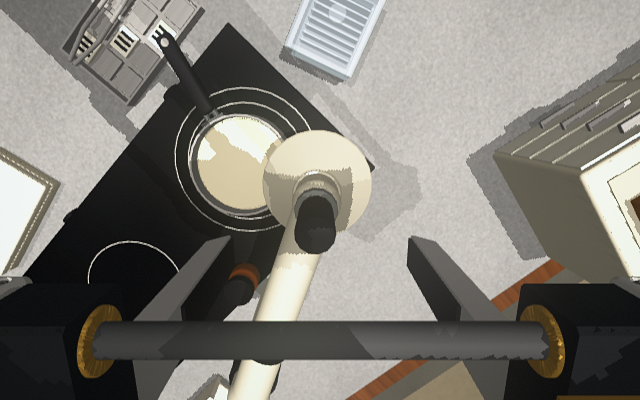

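The wrist view shows the post's top at (316,235), centred between the open fingers.

{"fn": "arm_command", "kwargs": {
  "rows": [0.02, 0, 0.001, 0, 0, 0, 1, 0.045, 0, 0.001, 0, 0, 0, 1, 0.064, 0, 0.001, 0, 0, 0, 1, 0.064, 0, 0.001, 0, 0, 0, 1]
}}

```text
time_s: 14.35
eef_pos: [0.5846, 0.0945, 0.2996]
orientation: [0.543, 1.506, -0.543]
force: [-0.9, 0.6, 0.8]
finger_gap: 0.0937
```

{"fn": "arm_command", "kwargs": {
  "rows": [0, 0, 0, 0, 0, 0, 0.2, 0, 0, 0, 0, 0, 0, 0, 0, 0, 0, 0, 0, 0, -0.3, 0, 0, 0, 0, 0, 0, -0.6, 0, 0, 0, 0, 0, 0, -0.6],
  "squeeze": 12
}}

```text
time_s: 14.85
eef_pos: [0.5848, 0.0945, 0.3002]
orientation: [0.544, 1.505, -0.543]
force: [0.5, 0.2, -0.3]
finger_gap: 0.0573
```

{"fn": "arm_command", "kwargs": {
  "rows": [0, 0, 0, 0, 0, 0, -1, 0, 0, 0, 0, 0, 0, -1, 0, 0, 0, 0, 0, 0, -1, 0, 0, 0, 0, 0, 0, -1]
}}

```text
time_s: 15.25
eef_pos: [0.5849, 0.0947, 0.3002]
orientation: [0.544, 1.505, -0.542]
force: [-1.4, 0.3, 0.7]
finger_gap: 0.0257
```

Run:
```python
from h import *
s=state(); print(s["eef_pos"],s["force"],s["finger_gap"])
ax=np.array([.693,-.0745]); pan=np.array([.519,.0265]); p=s["eef_pos"][:2]
print("r",np.linalg.norm(p-ax)); a0=np.arctan2(*(p-ax)[::-1]); a1=np.arctan2(*(pan-ax)[::-1]); print(a0,a1)
M=toolR(); r=np.linalg.norm(p-ax)
for k in range(1,11):
    a=a0+(a1-a0)*k/10; q=ax+r*np.array([np.cos(a),np.sin(a)]); print((M.T@np.r_[q-p,0]*1000).round(1))
```

```text
[0.58486434 0.094711   0.30020358] [-1.44556236  0.31026057  0.69277958] 0.02573522496402561
r 0.20081255577536408
2.139441013440597 2.615664892384709
[ 0.  -9.2 -2.7]
[  0.  -18.5  -4.9]
[  0.  -27.9  -6.7]
[  0.  -37.3  -8.1]
[  0.  -46.9  -9. ]
[  0.  -56.4  -9.4]
[  0.  -66.   -9.4]
[  0.  -75.5  -8.9]
[  0. -85.  -8.]
[  0.  -94.5  -6.6]
```

{"fn": "arm_command", "kwargs": {
  "rows": [0, -0.005, -0.0015, 0, 0, 0, -1, 0, -0.014, -0.0039, 0, 0, 0, -1, 0, -0.0255, -0.0063, 0, 0, 0, -1, 0, -0.0373, -0.0081, 0, 0, 0, -1, 0, -0.0469, -0.009, 0, 0, 0, -1]
}}

```text
time_s: 15.75
eef_pos: [0.5462, 0.0651, 0.3002]
orientation: [0.545, 1.507, -0.541]
force: [0.5, 4.9, -0.6]
finger_gap: 0.0261
```

```bash
python3 -c "
from h import *
s=state();print(s['eef_pos'],s['force'],s['moment'],s['finger_gap']);go(.519,.0265,.3)"
```

```text
[0.54622142 0.0651146  0.30019819] [ 0.52794753  4.89380911 -0.57371216] [ 0.7565309  -0.03897682  0.16301729] 0.02607170390453379
mm [  0.1 -47.1   3.7] deg [ 0.   -0.34 -0.04] j6 -0.89 F [ 0.5  4.9 -0.6]
```

{"fn": "arm_command", "kwargs": {
  "rows": [0, -0.012, -0.0003, 0, 0, 0, -1, 0, -0.024, 0, 0, 0, 0, -1, 0, -0.036, 0.001, 0, 0, 0, -1, 0, -0.044, 0.002, 0, 0, 0, -1, 0, -0.047, 0.0025, 0, 0, 0, -1]
}}

```text
time_s: 16.25
eef_pos: [0.5173, 0.0264, 0.3002]
orientation: [0.546, 1.508, -0.542]
force: [-0.2, 3.0, 0.8]
finger_gap: 0.0258
```

{"fn": "arm_command", "kwargs": {
  "rows": [0, 0, 0, 0, 0, 0, -1, 0, 0, 0, 0, 0, 0, -1]
}}

```text
time_s: 16.45
eef_pos: [0.5171, 0.0259, 0.3002]
orientation: [0.545, 1.508, -0.543]
force: [-0.9, 1.9, 0.6]
finger_gap: 0.0257
```

```bash
python3 look.py side,wrist,top 8; python3 -c "
from h import *
s=state();print(s['force'],s['finger_gap']);go(.519,.0265,.3)"
```

```text
[0.5170726  0.02591343 0.30024251]
side zone_double 0.57 [216. 306.] [0.5178 0.0262 0.06  ]
side pan 0.78 [216. 309.] [0.5245 0.0303 0.06  ]
side pan_handle 0.8 [195. 280.] [0.4266 0.043  0.105 ]
side hood_grip 0.74 [150. 301.] [0.5089 0.0275 0.31  ]
side hood_mouth 0.85 [190. 305.] [0.5158 0.0279 0.17  ]
side jar 0.78 [253. 332.] [ 0.6342 -0.0804  0.06  ]
pan yaw -7.4 len 0.099
wrist pan 0.65 [267. 318.] [ 0.6015 -0.0493  0.06  ]
wrist pan_handle 0.67 [ 97. 277.] [0.4209 0.0501 0.105 ]
wrist hood_grip 0.74 [268. 318.] [0.5177 0.0243 0.31  ]
wrist jar 0.69 [306. 314.] [ 0.6397 -0.0876  0.06  ]
pan yaw -28.8 len 0.206
top pan_handle 0.61 [266. 292.] [0.4152 0.0528 0.105 ]
top hood_grip 0.96 [217. 299.] [0.5128 0.0288 0.31  ]
top hood_mouth 0.94 [222. 306.] [0.5214 0.0146 0.17  ]
top jar 0.48 [188. 342.] [ 0.6324 -0.0876  0.06  ]
[-3.26828342 -0.57477238  0.55058592] 0.026155079036410483
mm [0.3 1.2 1.2] deg [ 0.   -0.35 -0.  ] j6 -0.96 F [-3.3 -0.6  0.6]
```

View pics/side8.png

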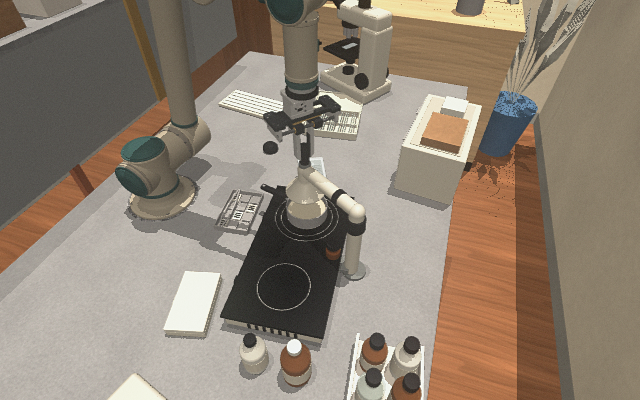

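The side view shows the hood's mouth at (305,190), directly above the pan on the double ring. I'll release and go up.

{"fn": "arm_command", "kwargs": {
  "rows": [0, 0, 0, 0, 0, 0, -0.5, 0, 0, 0, 0, 0, 0, -0.1, 0, 0, 0, 0, 0, 0, 0.3, 0, 0, 0, 0, 0, 0, 0.6, 0, 0, 0, 0, 0, 0, 0.6]
}}

```text
time_s: 18.0
eef_pos: [0.5177, 0.0264, 0.3002]
orientation: [0.546, 1.507, -0.542]
force: [0.4, -0.1, 0.0]
finger_gap: 0.0547
```

{"fn": "arm_command", "kwargs": {
  "rows": [-0.02, 0, 0, 0, 0, 0, 0.6, -0.045, 0, 0, 0, 0, 0, 0.6, -0.08, 0, 0, 0, 0, 0, 0.6, -0.09, 0, 0, 0, 0, 0, 0.6, -0.09, 0, 0, 0, 0, 0, 0.6]
}}

```text
time_s: 18.5
eef_pos: [0.5189, 0.0259, 0.3915]
orientation: [0.546, 1.504, -0.541]
force: [0.5, -0.0, -0.0]
finger_gap: 0.0755
```

{"fn": "arm_command", "kwargs": {
  "rows": [0, 0, -0.04, 0, 0, 0, 1, 0, 0, -0.08, 0, 0, 0, 1, 0, 0, -0.12, 0, 0, 0, 1, 0, 0, -0.12, 0, 0, 0, 1, 0, 0, -0.12, 0, 0, 0, 1]
}}

```text
time_s: 19.0
eef_pos: [0.4259, 0.1029, 0.3907]
orientation: [0.544, 1.505, -0.54]
force: [-0.3, -0.2, -0.6]
finger_gap: 0.094
```

```bash
python3 look.py side,top,wrist 9; python3 zoom.py .519 .0265 z9; python3 -c "
from h import *
s=state();print(s['force'],s['finger_gap'],abs(s['joint_velocities']).max())"
```

```text
[0.42587525 0.10293703 0.39073616]
side zone_double 0.58 [219. 306.] [0.5212 0.0161 0.06  ]
side pan 0.69 [219. 308.] [0.5253 0.0167 0.06  ]
side pan_handle 0.62 [196. 279.] [0.4245 0.0395 0.105 ]
side hood_grip 0.97 [149. 301.] [0.5071 0.0308 0.31  ]
side hood_mouth 0.64 [192. 308.] [0.5263 0.0233 0.17  ]
side jar 0.54 [254. 332.] [ 0.6366 -0.0861  0.06  ]
pan yaw -12.8 len 0.103
top zone_double 0.42 [220. 448.] [ 0.5388 -0.3865  0.06  ]
top pan_handle 0.49 [267. 292.] [0.4131 0.0533 0.105 ]
top hood_grip 0.85 [213. 297.] [0.5216 0.0333 0.31  ]
top hood_mouth 0.55 [221. 304.] [0.524  0.0193 0.17  ]
top jar 0.54 [187. 341.] [ 0.6362 -0.0862  0.06  ]
wrist pan_handle 0.78 [192. 287.] [0.4206 0.0518 0.105 ]
wrist hood_grip 0.84 [355. 320.] [0.5187 0.0254 0.31  ]
[(0.9, array([0.5174, 0.03  , 0.06  ]))] [0.42659887 0.10274957 0.39188448] [ 0.60851115 -0.41790077  0.44281578]
[ 0.60851115 -0.41790077  0.44281578] 0.09437155469808271 0.001931043512212784
```

View pics/z9.png

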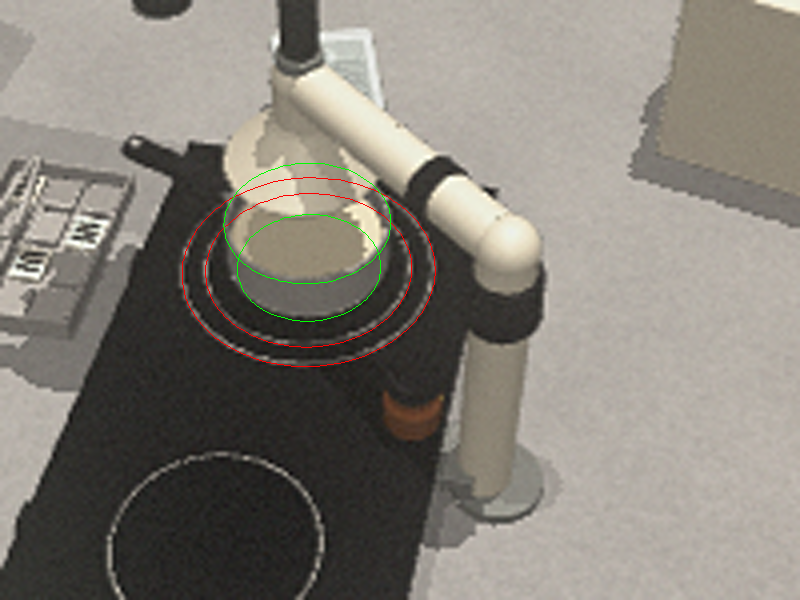

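The overlay still matches the pan and the rings, the hood stands over the pan, and the arm is clear of everything. I'm handing in.

```bash
python3 -c "
from rig import *
print(job_done())"
```

```text
the job is handed in; nothing more can be done
None
```

I slid the pan by its handle, flat on the glass, onto the double ring. Then I swung the hood by its grip until its mouth was over the pan, let go, backed off and handed in at about 19 s of robot time. No verdict was reported.

- **Pan:** the fitted position is about (0.519, 0.027), against a ring centre of about (0.519, 0.026). The drawn circles of both still lay on the edges in the final side picture. Single network readings in the last pictures were up to about 10 mm off that centre, and one earlier top reading with the arm in the way was about 13 mm off.
- **Hood:** the grip was released at (0.518, 0.026), and the mouth is directly below it, so it should be within a few mm of the pan's centre. The networks put the mouth 4 to 9 mm from the pan's fitted centre after release.
- **Other objects:** the jar's readings stayed the same within noise. The bottles and staining dish were not measured again, but the arm kept clear of them.
- **Failed checks:** the white-wax fit in the side view failed at the double ring because it merged with the hood. The top-view fit failed after release, and so did a few network hits with the wrong object. I ignored all of these in favour of the overlays and the arm's position.

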